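Lock in the portafilter and start the shot

ROBOT

A 6-joint arm with a two-finger parallel gripper is mounted at the origin on a cart in front of the work surface, level with it; the furniture and walls round the work are solid. World frame = base frame: x ahead of the robot, y to its left, z up, the work surface at z = 0. Lengths are in m, angles in rad, forces in N, time in s.
With the tool pointing down it reaches from about 0.225 to 0.725 m from the base axis. Payload 3.1 kg.
Tool frame: the origin (TCP) lies at the very end of the fingers, on their centre line; the grasp point (between the pads) lies 19 mm behind it; z points along the fingers, y is the line along which they close (so a half turn about z gives the same grasp; the last joint's range is limited). The gripper opens to 85 mm and grips with 20 to 120 N. Pads are 22 mm wide; open, the fingers measure 114 mm over their backs; the gripper's body (76 mm by 85 mm) begins 54 mm behind the grasp point. The pads swing forward as they close: fully open they stand 13 mm farther back than shut.
Start: joints at [-1.397, 0.048, 0.099, 1.622, 0, 1.443], TCP at [0.156, -0.501, 0.231] pointing down, gripper open.
Joint ranges: [-2.91, 2.91], [-0.99, 1.94], [-1.21, 1.42], [-2.12, 2.29], [-1.49, 1.47], [-3.14, 3.14]. Speed limits (rad/s): [2.79, 2.79, 3.14, 3.14, 3.14, 3.14].

INTERFACE

Orientations are given as [roll, pitch, yaw] about the fixed x, y, z axes, in that order (R = Rz(yaw) Ry(pitch) Rx(roll)).
In Python, from bench import get_state, get_image, close_job gives the robot as it stands.
- The arm moves only by the tool play_rows, never from a script. Its argument "plan" is a list that holds one entry, the list of rows, each a list of 5 numbers: the shift along the tool's x, y, z in cm, then the turn about the tool's z in degrees, then the finger opening in cm, from 0 to 8.54. A call has 1 to 8 rows; each row shifts and turns the commanded pose from where the row before left it, along the tool's axes as they then stand; what a row does not reach is not made up. A row lasts 1/8 s, in which the tool goes at most 62.5 mm and 10.7 degrees, less where a joint would pass 70% of its speed; a pose out of reach is approached as far as the arm can. A call with a gripper value outside its range is refused whole. The fingers move at their own pace and stop on an object; "squeeze" is the grip in N (left out, the last holds). Time passes only in rows, so rows that do not move let the fingers close. It gives the time, the measured TCP pose, the force, the opening and the grip force at its end, in the units of the state.
- get_state(): the state, without advancing time (a new reading comes with each control period).
- get_image(name): name is "scene" or "top" or "wrist"; returns a dict with "frame" (384x512x3 uint8, red, green, blue), "vfov" (degrees; the focal length in pixels is half the picture's height over the tangent of half this angle, whatever the lens; pixels are square), "cx", "cy" (the principal point, pixels), "position" and "orientation" of the camera in the world. Camera axes: x right, y up, looking along -z (the intrinsics and any distortion apply to the point x, -y, -z); pixel columns grow to the right and rows downward; lengths in m; the calibration is good to about 2 mm. A picture is of the moment at which its call begins. There is no depth.
- close_job(): hands the job in; it is judged then, once.
The state is a dict: "time_s": time; "joint_positions": joint angles; "qvel": joint speeds; "joint_efforts": joint torques, N m; "position": TCP position; "eef_rot": TCP orientation; "force": force on the tool from outside, world axes, zero at the start; "wrist_torque": the same for the moment, N m; "opening": opening from 0.0 (shut) to 1.0 (fully open); "grip_force": force on a finger pad.
Only numpy, scipy, OpenCV 4.12 (cv2) and the standard library are available. Lean on these libraries where they do the work, as an engineer would, in place of code of your own. Each camera call takes 0.05 s, during which the arm holds its last target. There are 200 camera calls.

TASK

Get the espresso machine brewing, working with the fingertips only and gripping or lifting nothing. The sugar canister stands where the portafilter handle has to swing: first push it upright along the worktop to your right until it is wholly past the right-hand edge of the drip tray. Then push the handle round from the left until it points straight out, square to the machine's front, not noticeably further, and last push the brew paddle on top of the group from its left stop fully over to its right stop; leave the cup under the spouts and everything else where it stands.

Things in the scene. Friction and masses are not known exactly. Their poses are not given: they have to be found in the camera images.
- espresso_machine: Steel espresso machine, fixed, its front facing the robot, yawed up to 0.25 rad. Origin: on the worktop, vertically below the group head's axis; x into the machine, y to the left seen from the robot, z up. Drip tray: 170 mm square, centred on the origin, 27 mm high. Housing: 210 mm wide, 315 mm high (cups on it up to 405 mm), begins 80 mm behind the origin (x = +0.08)
- group_axis (a point): Point on the vertical axis of the group head and portafilter, 127 mm above the worktop. The round steel group head, radius 43 mm, stands on this axis from 142 to 200 mm above the worktop, joined to the housing by a neck; the portafilter's basket hangs below it. A thin steam wand hangs 90 to 100 mm right of the axis and 40 to 70 mm behind it
- portafilter (a joint): Angle (rad) of the portafilter about the vertical group axis. 0: handle straight out of the front (machine's -x), locked. Negative: handle to the left (machine's +y); it starts 45 to 52 degrees left. Positive: past square, over-tightened; no stop before 0.35. It stays where it is left; turning needs about 0.5 N m, i.e. 3 N at 150 mm
- handle_end (a point): Point on the centre line of the portafilter's black handle, 190 mm from the group axis and 115 mm above the worktop, 6 mm short of its outer end; turns with it. The handle is a round bar, 22 to 29 mm thick, running radially from 72 to 196 mm from the axis, its centre line falling from 124 mm (inner end) to 115 mm (outer end) above the worktop. Good to push 140 to 170 mm from the axis
- paddle (a joint): Angle (rad) of the brew paddle on top of the group: 0 = left stop (off; arm 0.6 rad left of straight out), growing as the arm is pushed to the right (counter-clockwise from above), 1.2 = right stop (brewing; 0.6 rad right of straight out). It stays where it is left and needs about 0.1 N m, i.e. 1.5 N at 70 mm
- paddle_tip (a point): Near the outer end of the paddle's arm, at mid height: 90 mm from the group axis, 231 mm above the worktop. The arm runs radially out from the axis; its outer black blade, 47 to 93 mm from the axis, is 24 mm high (219 to 243 mm above the worktop) and 10 mm thick. Wall cabinets hang 600 mm above the worktop (world x over 0.58, y below 0); leaning the tool back keeps a tall wrist off them
- sugar_canister: Small upright steel canister, 74 mm diameter, lid rim 112 mm and black lid knob 127 mm high, about 0.5 kg, loose on the worktop in front of the drip tray and in the path of the handle. Origin: centre of its underside, z up
- tray_right_edge (a point): Middle of the drip tray's right-hand edge (machine's y = -0.085), 21 mm above the worktop
- espresso_cup: Small white cup, 50 mm high, on the drip tray's grid (26 mm above the worktop) under the spouts. Origin: underside. Leave it alone
- pod_tin: Bystander: dark low tin, 70 mm diameter, 82 mm high, right of the machine. Origin: centre of its underside
- yellow_pack: Bystander: standing yellow coffee pack, 169 mm high, right of the machine. Origin: underside
- teaspoon: Bystander: teaspoon 132 mm long, 11 mm high, lying on the worktop at the front left. Origin: underside
- saucer: Bystander: low terracotta dish 123 mm across, 28 mm high, on the hob at the right. Origin: underside

How it is judged:
By the outcome, as a careful person would: the job done as asked, in the order asked, and still so for the second after the job is handed in, with the robot touching nothing.
It also fails if it takes over 69 s, if anything falls off the work surface, if the arm or the gripper's body presses on something with over 40 N, if the wrist force passes 120 N, or if a joint passes its speed limit or range.

## Working session

There is one attempt and no reset: what is moved stays moved. The work goes in short steps, Python scripts to look and compute and a tool call to move; the robot and the scene stay as the last step left them, time stands still between calls to the robot, and variables do not carry over. Pictures are saved under pics/ and viewed, at most 10 in all, crops included, and the job is handed in when it is done.

Besides the shell and the picture viewer there is one more tool, called after ">>>" by a JSON object that holds its "op" and its "data". play_rows: Moves the arm, as the interface text tells. Its arguments: {"type":"object","properties":{"plan":{"type":"array"},"squeeze":{"type":"number"}},"required":["plan"]}

```bash
ls; mkdir -p pics; cat > h.py <<'E'
import numpy as np, cv2, json
from bench import get_state, get_image
from scipy.spatial.transform import Rotation as R
def cam(n,save=None):
    d=get_image(n)
    if save: cv2.imwrite('pics/'+save,d['frame'][:,:,::-1])
    return d
def rot(o):
    o=np.array(o,float)
    if o.shape==(3,3): return o
    return R.from_euler('xyz',o).as_matrix() if o.size==3 else R.from_quat(o).as_matrix()
E
python3 - <<'E'
from h import *
for n in('scene','top'):
    d=cam(n,n+'0.png'); print({k:v for k,v in d.items() if k!='frame'})
    json.dump({k:np.array(v).tolist() for k,v in d.items() if k!='frame'},open(n+'.json','w'))
print(get_state())
E
```

```text
pics
{'vfov': 50.57912935134469, 'cx': 255.37564648308376, 'cy': 195.6406341199945, 'position': array([-0.26339654,  0.39342194,  0.83854963]), 'orientation': array([ 0.93975204, -0.00859626, -2.01303106])}
{'vfov': 51.35320012514033, 'cx': 258.2147311938301, 'cy': 187.82024614860302, 'position': array([-0.00357719,  0.25263989,  0.91684413]), 'orientation': array([ 0.69025477,  0.00714083, -2.04986997])}
{'time_s': 0.1, 'joint_positions': array([-1.39678977e+00,  4.86825136e-02,  9.77282968e-02,  1.62200583e+00,
        1.56023455e-05,  1.44301495e+00]), 'qvel': array([-0.00113049, -0.00169537,  0.00526663, -0.00156301,  0.00206852,
       -0.00053888]), 'joint_efforts': array([ 2.97916828e-03, -3.39851081e+01,  3.20936108e+01,  1.58332300e-02,
       -1.29860236e-04, -5.31623684e-06]), 'position': array([ 0.15594848, -0.50071444,  0.23021805]), 'eef_rot': array([-3.13944856e+00, -2.91206249e-04,  3.01787610e-01]), 'force': array([ 0.21498659,  0.55169908, -1.23831207]), 'wrist_torque': array([ 0.00650177,  0.00648242, -0.04449163]), 'grip_force': 0.0, 'opening': 1.0006033063824498}
```

View pics/scene0.png

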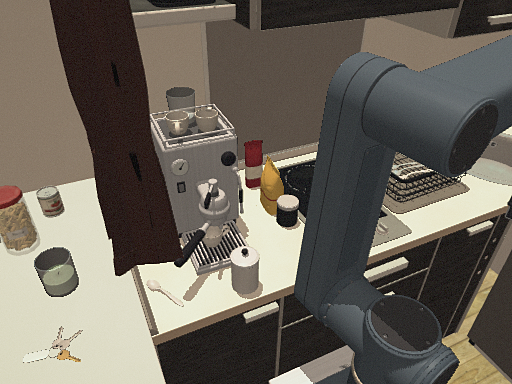

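View pics/top0.png

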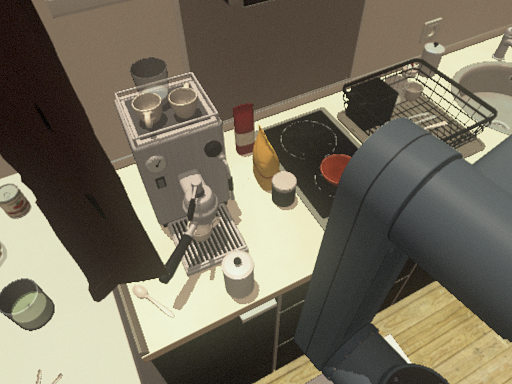

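The scene view shows the machine at about (200,180), the handle end near (180,262), the canister near (245,270) and the paddle at (208,190). The top view shows the handle end near (168,277), the canister lid knob near (238,262) and the paddle tip near (193,215). I'll zoom in on both.

```bash
python3 - <<'E'
import cv2
a=cv2.imread('pics/top0.png')[170:320,120:310]; cv2.imwrite('pics/topc.png',cv2.resize(a,None,fx=4,fy=4,interpolation=cv2.INTER_CUBIC))
a=cv2.imread('pics/scene0.png')[165:315,140:310]; cv2.imwrite('pics/scenec.png',cv2.resize(a,None,fx=4,fy=4,interpolation=cv2.INTER_CUBIC))
E
```

```text
(no output)
```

View pics/topc.png

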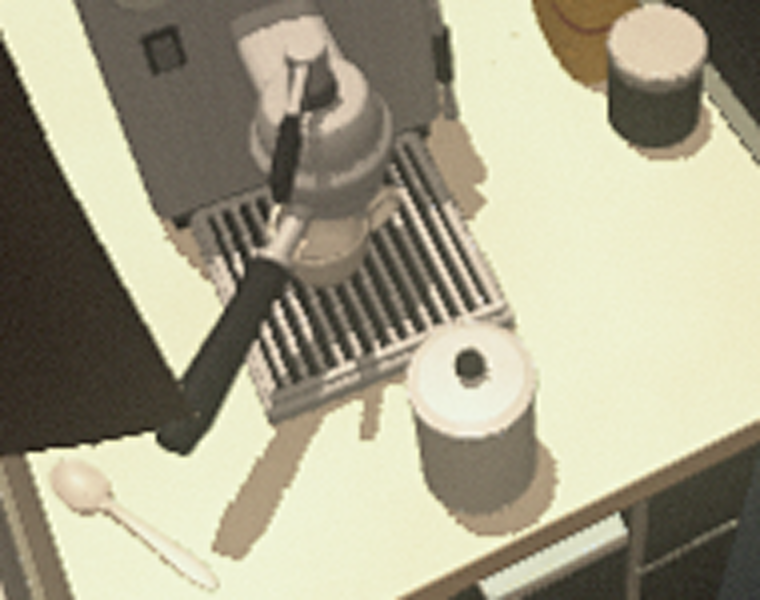

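View pics/scenec.png

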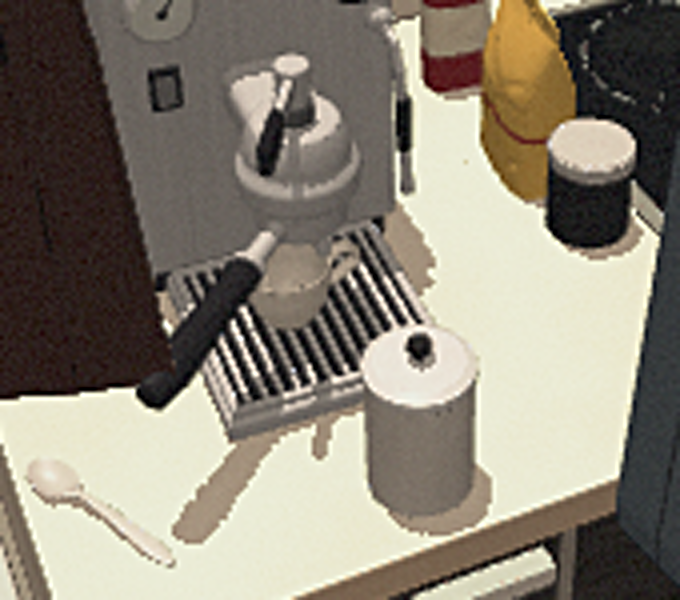

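The crops show these points:
- **Tray corners:** front left at top (268,402) and scene (232,425), back left at top (200,213), back right at top (422,132).
- **Canister lid centre:** top (472,378), scene (420,364).
- **Handle end:** top (175,438), scene (152,395).
- **Dark panel's lower corner:** close to the handle end in both pictures.

Next I'll fit the machine's pose.

```bash
cat > m.py <<'E'
from h import *
from scipy.optimize import least_squares
C={n:json.load(open(n+'.json')) for n in('scene','top')}
def proj(n,P):
    c=C[n]; p=rot(c['orientation']).T@(np.array(P)-c['position']); f=192/np.tan(np.radians(c['vfov']/2))
    return np.array([c['cx']-f*p[0]/p[2], c['cy']+f*p[1]/p[2]])
def full(n,p): return np.array([120,170])+np.array(p)/4 if n=='top' else np.array([140,165])+np.array(p)/4
def tri(ps,z=None):
    f=lambda X: np.concatenate([proj(n,[X[0],X[1],X[2] if z is None else z])-full(n,p) for n,p in ps.items()])
    r=least_squares(f,[.5,-.1,.1][:3 if z is None else 2]); return r.x.round(4),np.abs(r.fun).max().round(2)
if __name__=='__main__':
    print('lid .112',tri(dict(top=(472,378),scene=(420,364))),tri(dict(top=(472,378)),.112),tri(dict(scene=(420,364)),.112))
    print('knob',tri(dict(top=(470,355),scene=(420,338))))
    print('tray FL',tri(dict(top=(268,402),scene=(232,425))))
    print('tray BL',tri(dict(top=(200,215),scene=(170,278))))
    print('tray BR',tri(dict(top=(422,132),scene=(375,222))))
    print('tray FR',tri(dict(top=(512,308)),.027))
    print('hand end',tri(dict(top=(175,440),scene=(150,396))))
    print('hand in',tri(dict(top=(270,270),scene=(248,265))))
    print('paddle end',tri(dict(top=(284,195),scene=(267,160))))
    print('tin',tri(dict(top=(658,42),scene=(592,150))))
    print('panel corner',tri(dict(top=(200,420),scene=(172,385))))
    print('panel corner L',tri(dict(top=(-100,520),scene=(-92,440))))
    print('spoon',tri(dict(top=(210,583),scene=(168,560))),tri(dict(top=(55,475),scene=(30,470))))
    print('edge',tri(dict(top=(400,600)),0),tri(dict(top=(760,425)),0))
    print('yellow bottom',tri(dict(scene=(530,200)),0))
    T={'top':[(268,402),(512,308),(422,132),(200,215)],'scene':[(232,425),None,(375,222),(170,278)]}
    L=np.array([[-.085,.085],[-.085,-.085],[.085,-.085],[.085,.085]])
    def mach(q,x,y,z): c,s=np.cos(q[2]),np.sin(q[2]); return [q[0]+c*x-s*y,q[1]+s*x+c*y,z]
    def res(q):
        o=[]
        for n in T:
            for p,l in zip(T[n],L):
                if p: o+=list(proj(n,mach(q,*l,.027))-full(n,p))
        return np.array(o)
    r=least_squares(res,[.5,-.1,0],loss='soft_l1'); q=r.x; print('machine',q,res(q).round(1))
    json.dump(q.tolist(),open('mach.json','w'))
    for nm,a in [('handle_end',-.85)]:
        print([ (n,(proj(n,mach(q,-.196*np.cos(-.85),.196*np.sin(.85),.115))-full(n,(0,0)))*4) for n in T])
    print('paddle',[(n,(proj(n,mach(q,-.093*np.cos(.6),.093*np.sin(.6),.231))-full(n,(0,0)))*4) for n in T])
E
python3 m.py
```

```text
lid .112 (array([0.412 , 0.0952, 0.1104]), np.float64(0.17)) (array([0.411 , 0.0952]), np.float64(0.0)) (array([0.4107, 0.0962]), np.float64(0.0))
knob (array([0.416 , 0.0934, 0.1287]), np.float64(0.11))
tray FL (array([0.5098, 0.1956, 0.0061]), np.float64(0.26))
tray BL (array([0.6594, 0.189 , 0.0173]), np.float64(0.95))
tray BR (array([0.6469, 0.0272, 0.0258]), np.float64(0.63))
tray FR (array([0.4883, 0.0339]), np.float64(0.0))
hand end (array([0.4517, 0.2573, 0.1145]), np.float64(0.59))
hand in (array([0.51  , 0.1734, 0.144 ]), np.float64(0.12))
paddle end (array([0.4837, 0.1618, 0.2437]), np.float64(0.51))
tin (array([ 0.6107, -0.142 ,  0.068 ]), np.float64(0.18))
panel corner (array([0.4596, 0.2412, 0.1098]), np.float64(0.67))
panel corner L (array([0.4691, 0.3991, 0.1234]), np.float64(0.12))
spoon (array([0.4154, 0.2689, 0.007 ]), np.float64(0.21)) (array([0.522 , 0.3302, 0.0109]), np.float64(0.41))
edge (array([0.3571, 0.1735]), np.float64(0.0)) (array([ 0.3547, -0.0728]), np.float64(0.0))
yellow bottom (array([ 0.6498, -0.1092]), np.float64(0.0))
machine [ 0.56989975  0.11236056 -0.0395325 ] [ 0.2  3.8  2.3  1.5 -0.2 -1.8 -3.1 -1.1 -0.   0.5  1.  -1.3 -0.8 -1.5]
[('top', array([163.08507167, 452.79687507])), ('scene', array([143.1554123 , 405.14780481]))]
paddle [('top', array([266.73228894, 197.14664608])), ('scene', array([254.4252841 , 168.87008407]))]
```

```bash
python3 - <<'E'
from m import *
a=cv2.imread('pics/scene0.png')[140:290,90:230]; b=cv2.imread('pics/top0.png')[170:320,70:210]
f=lambda a:cv2.resize(np.clip(255*(a/255.)**.4,0,255).astype('uint8'),None,fx=2.8,fy=4,interpolation=cv2.INTER_CUBIC)
cv2.imwrite('pics/dark.png',np.hstack([f(a),f(b)]))
for n in C: print(n,[proj(n,[.46,.24,z]).round() for z in(0,.11,.3,.5)],[proj(n,[.66,.24,z]).round() for z in(0,.11,.3,.5)])
E
```

```text
scene [array([188., 291.]), array([184., 261.]), array([176., 200.]), array([165., 116.])] [array([168., 244.]), array([163., 215.]), array([154., 157.]), array([141.,  82.])]
top [array([178., 296.]), array([170., 275.]), array([152., 227.]), array([123., 150.])] [array([152., 234.]), array([143., 210.]), array([123., 158.]), array([92., 79.])]
```

View pics/dark.png

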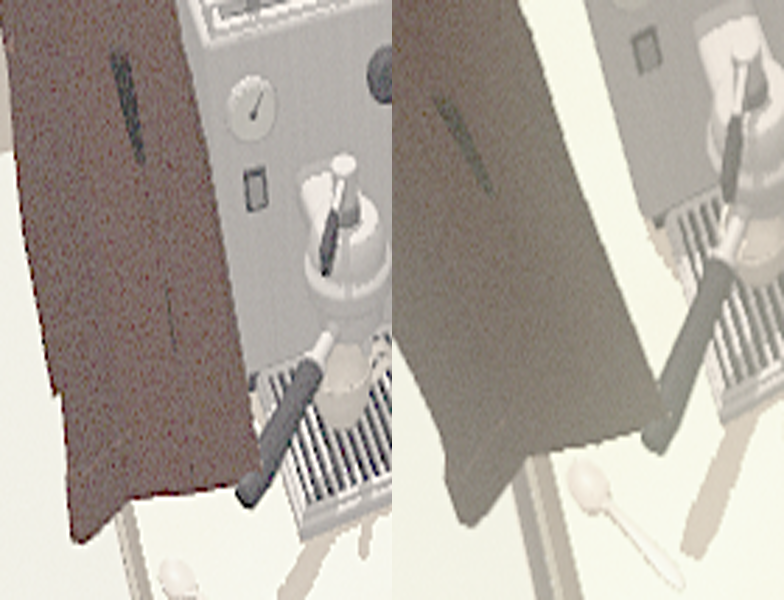

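The dark sheet is a hanging cloth-like thing. Its lower right corner is right beside the handle's end: the handle is in front of it in the scene view, and partly behind it in the top view. I'll work out where its right edge lies in 3D and refit the tray with its back edge at x=0.08.

```bash
python3 - <<'E'
from m import *
S=np.array([(175,0),(210,170),(232,300),(258,450)])/[2.8,4]+[90,140]
T=np.array([(515-392,0),(560-392,150),(615-392,290),(665-392,410)])/[2.8,4]+[70,170]
ps=np.polyfit(S[:,1],S[:,0],2);pt=np.polyfit(T[:,1],T[:,0],2)
for z in(.11,.15,.2,.3,.4,.5):
    f=lambda X:[proj('scene',[*X,z])[0]-np.polyval(ps,proj('scene',[*X,z])[1]),proj('top',[*X,z])[0]-np.polyval(pt,proj('top',[*X,z])[1])]
    r=least_squares(f,[.46,.25]);print(z,r.x.round(3),np.abs(r.fun).max().round(2))
W={'top':[(268,402),(512,308),(422,132),(200,215)],'scene':[(232,425),None,(375,222),(170,278)]}
L=np.array([[-.085,.085],[-.085,-.085],[.08,-.085],[.08,.085]])
def mach(q,x,y,z): c,s=np.cos(q[2]),np.sin(q[2]); return [q[0]+c*x-s*y,q[1]+s*x+c*y,z]
def res(q):
    o=[]
    for n in W:
        for p,l in zip(W[n],L):
            if p: o+=list(proj(n,mach(q,*l,.025))-full(n,p))
    for n,p in dict(top=(284,196),scene=(267,164)).items(): o+=list(proj(n,mach(q,-.093*np.cos(.6),.093*np.sin(.6),.226))-full(n,p))
    for n,p in dict(top=(172,440),scene=(150,396)).items(): o+=list(proj(n,mach(q,-.193*np.cos(q[3]),.193*np.sin(q[3]),.115))-full(n,p))
    for n,p in dict(top=(270,268),scene=(245,265)).items(): o+=list(proj(n,mach(q,-.075*np.cos(q[3]),.075*np.sin(q[3]),.124))-full(n,p))
    return np.array(o)
r=least_squares(res,[.56,.11,0,.85],loss='soft_l1');q=r.x;print(q,res(q).round(1));json.dump(q.tolist(),open('mach.json','w'))
P=lambda x,y:np.round(mach(q,x,y,0)[:2],3)
print('end',P(-.196*np.cos(q[3]),.196*np.sin(q[3])),'150',P(-.15*np.cos(q[3]),.15*np.sin(q[3])),'trayFR',P(-.085,-.085),'BR',P(.085,-.085),'square150',P(-.15,0),'paddle',P(-.08*np.cos(.6),.08*np.sin(.6)),P(-.08*np.cos(.6),-.08*np.sin(.6)))
E
```

```text
0.11 [0.456 0.241] 0.0
0.15 [0.45  0.244] 0.0
0.2 [0.445 0.248] 0.0
0.3 [0.443 0.256] 0.0
0.4 [0.469 0.263] 0.0
0.5 [0.613 0.255] 2.6
[ 0.57433974  0.11050596 -0.02754031  0.85248332] [ 0.9  2.6  2.3 -0.2 -0.  -1.6 -2.5 -0.4  0.6 -0.2  1.2 -1.  -0.4 -0.8
 -3.4 -0.1 -2.5  1.7 -0.6  0.3 -0.2  0.3  0.8 -1.1  0.9  1.4]
end [0.449 0.262] 150 [0.479 0.226] trayFR [0.487 0.028] BR [0.657 0.023] square150 [0.424 0.115] paddle [0.51  0.157] [0.507 0.067]
```

Machine at about (0.574, 0.1105), yaw −0.03. The canister is at (0.411, 0.0955), and needs to end near y ≈ −0.03. First I'll turn the tool to yaw 90°, so tool x is world y and tool y is world x.

>>> {"op": "play_rows", "data": {"plan": [[[0,0,0,-10.4,4],[0,0,0,-10.4,4],[0,0,0,-10.4,4],[0,0,0,-10.4,4],[0,0,0,-10.4,4],[0,0,0,-10.4,4],[0,0,0,-10.3,4],[0,0,0,0,4]]]}}

```text
time_s: 1.1
position: [0.156, -0.501, 0.2307]
eef_rot: [-3.141, -0.001, 1.569]
force: [-0.0, 0.8, 0.9]
opening: 0.466
grip_force: 0.0
```

>>> {"op": "play_rows", "data": {"plan": [[[4.8,1.7,0,0,4],[4.8,1.7,0,0,4],[4.8,1.7,0,0,4],[4.8,1.7,0,0,4],[4.8,1.7,0,0,4],[4.8,1.7,0,0,4],[4.8,1.7,0,0,4],[4.8,1.7,0,0,4]]]}}

```text
time_s: 2.1
position: [0.2923, -0.1158, 0.2312]
eef_rot: [3.141, 0.0, 1.566]
force: [0.8, 0.1, 0.0]
opening: 0.466
grip_force: 0.0
```

>>> {"op": "play_rows", "data": {"plan": [[[4.8,1.7,0,0,4],[4.8,1.7,0,0,4],[4.8,1.7,0,0,4],[4.8,1.7,0,0,4],[4.8,1.7,0,0,4],[4.2,3,0,0,4],[0,0,0,0,4]]]}}

```text
time_s: 2.98
position: [0.4076, 0.1669, 0.2297]
eef_rot: [-3.139, 0.0, 1.572]
force: [-0.3, -1.4, -0.5]
opening: 0.467
grip_force: 0.0
```

```bash
python3 - <<'E'
from h import *
a=cam('wrist');b=cam('scene');print({k:a[k] for k in('position','orientation','vfov','cx','cy')})
cv2.imwrite('pics/w1.png',np.hstack([cv2.resize(x['frame'][:,:,::-1],(400,300)) for x in(a,b)]))
print(get_state()['position'])
E
```

```text
{'position': array([0.40798173, 0.24532192, 0.37314981]), 'orientation': array([-0.30881996,  0.00241496,  0.00124247]), 'vfov': 62.83990274589179, 'cx': 261.97563341144786, 'cy': 191.12582848479008}
[0.4065594  0.16463987 0.23076229]
```

View pics/w1.png

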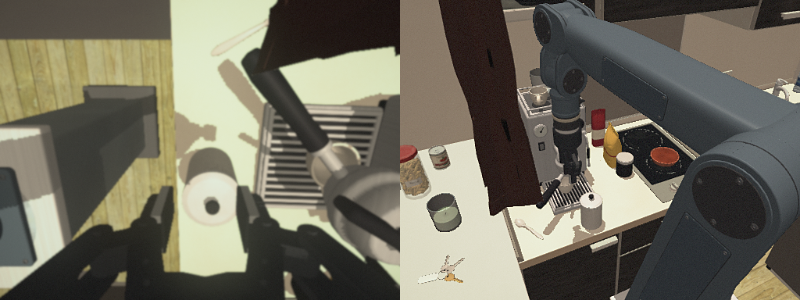

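The dark sheet stands in a plane at x≈0.45, y>0.245, right by the handle's end. The gripper has to pass between it and the paddle. First the canister: descend on its left and nest it between the half-open fingers.

>>> {"op": "play_rows", "data": {"plan": [[[0.3,0.4,4,0,4],[0,0,5,0,4],[0,0,5,0,4],[0,0,3.2,0,4],[0,0,0,0,4],[-1.5,0,0,0,4],[-1,0,0,0,4],[-0.5,0,0,0,4]]]}}

```text
time_s: 4.08
position: [0.4127, 0.1373, 0.0612]
eef_rot: [3.138, -0.002, 1.569]
force: [0.3, 3.5, 1.5]
opening: 0.465
grip_force: 1.4
```

>>> {"op": "play_rows", "data": {"plan": [[[-1,0,0,0,4],[-1,0,0,0,4],[-1,0,0,0,4],[-1,0,0,0,4],[-1,0,0,0,4],[-1,0,0,0,4],[-1,0,0,0,4],[-1,0,0,0,4]]]}}

```text
time_s: 5.08
position: [0.4109, 0.057, 0.0592]
eef_rot: [-3.141, 0.0, 1.571]
force: [0.3, 3.8, 2.4]
opening: 0.471
grip_force: 1.6
```

>>> {"op": "play_rows", "data": {"plan": [[[-1,0,0,0,4],[-1,0,0,0,4],[-1,0,0,0,4],[-1,0,0,0,4],[-0.6,0,0,0,4],[0,0,0,0,4],[1.5,0,0,0,4],[3,0,0,0,4]]]}}

```text
time_s: 6.08
position: [0.4109, 0.0568, 0.059]
eef_rot: [-3.141, 0.002, 1.569]
force: [-0.5, -0.1, -0.9]
opening: 0.469
grip_force: 0.0
```

>>> {"op": "play_rows", "data": {"plan": [[[3,0,-4,0,4],[0,0,-5,0,8.5],[0,0,-5,0,8.5],[0,0,-5,0,8.5],[0,0,-3,0,8.5],[0,0,0,0,8.5]]]}}

```text
time_s: 6.82
position: [0.4124, 0.0873, 0.282]
eef_rot: [3.136, 0.001, 1.572]
force: [0.3, -0.0, -0.3]
opening: 0.996
grip_force: 0.0
```

```bash
python3 - <<'E'
from h import *
a=cam('wrist');b=cam('top')
cv2.imwrite('pics/w2.png',np.hstack([cv2.resize(x['frame'][:,:,::-1],(400,300)) for x in(a,b)]))
print(get_state()['position'],a['position'],a['orientation'])
E
```

```text
[0.41093554 0.08708753 0.27853305] [0.41162817 0.16577965 0.42537916] [-0.30939337 -0.00562335  0.00086032]
```

View pics/w2.png

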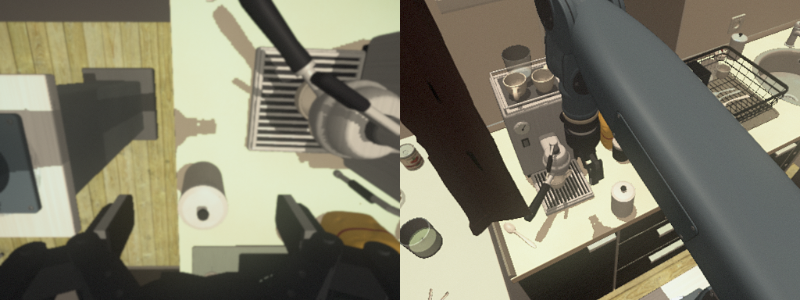

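The canister is upright and past the tray's right edge, with about 2 cm to spare by the wrist view (knob at (203,213), tray edge at row 151). I'll refine the machine pose from a full-resolution wrist crop before the tight handle manoeuvre.

```bash
python3 - <<'E'
from h import *
a=cam('wrist'); json.dump({k:np.array(v).tolist() for k,v in a.items() if k!='frame'},open('wrist.json','w'))
cv2.imwrite('pics/w3.png',cv2.resize(a['frame'][0:290,212:512,::-1],None,fx=2,fy=2,interpolation=cv2.INTER_CUBIC))
from m import *
C['top']=dict(json.load(open('top.json')))
r=least_squares(lambda X:proj('top',[*X,.127])-[285.4,236.8],[.41,-.03]);print('knob top',r.x)
E
```

```text
knob top [ 0.41712028 -0.03083918]
```

View pics/w3.png

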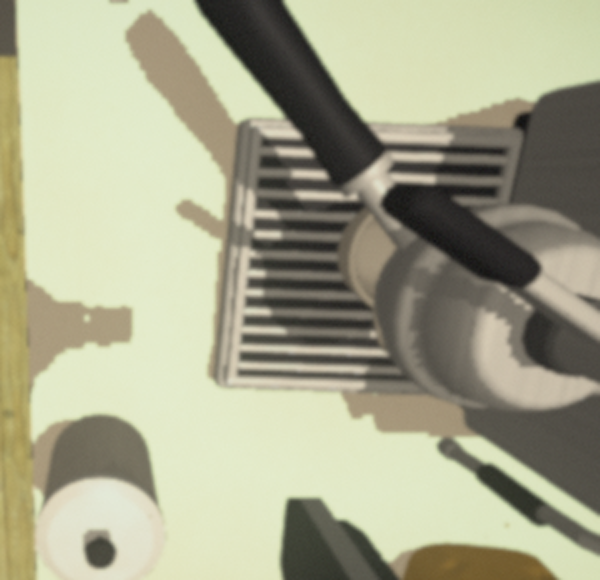

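The wrist crop shows:
- **Tray:** front left at (245,124), front right at (228,384), back left at (523,128).
- **Paddle blade:** from (392,203) to (537,277).
- **Handle:** inner end at (368,170), centre line leaving the picture at (232,0).
- **Canister:** knob at (99,545), clear of the tray.

```bash
cat > fit.py <<'E'
from m import *
C['wrist']=json.load(open('wrist.json'))
def mach(q,x,y,z): c,s=np.cos(q[2]),np.sin(q[2]); return [q[0]+c*x-s*y,q[1]+s*x+c*y,z]
w=lambda x,y:np.array([212+x/2,y/2])
pol=lambda q,r,a,z:mach(q,-r*np.cos(a),r*np.sin(a),z)
if __name__=='__main__':
    def obs(q):
        a=q[3]
        return [(mach(q,-.085,.085,.025),w(245,124)),(mach(q,-.085,-.085,.025),w(228,384)),(mach(q,.08,.085,.025),w(523,128)),
        (pol(q,.093,.6,.24),w(393,202)),(pol(q,.047,.6,.243),w(537,275)),(pol(q,.072,a,.124),w(368,172)),(pol(q,q[4],a,.12),w(232,0))]
    def res(q): return np.concatenate([proj('wrist',P)-p for P,p in obs(q)])
    r=least_squares(res,[.574,.11,-.03,.85,.15],loss='soft_l1');q=r.x;print(q.round(4),res(q).round(1))
    def tw(p,z): return least_squares(lambda X:proj('wrist',[*X,z])-p,[.45,.1]).x.round(4)
    print('knob',tw(w(99,545),.127),'can base left rim y',tw(w(98,415),0)[1])
    for n,d in {'top':[(284,196),(172,440),(270,268),(268,402)],'scene':[(267,164),(150,396),(245,265),(232,425)]}.items():
        print(n,[(proj(n,P)-full(n,p)).round(1) for P,p in zip([pol(q,.093,.6,.231),pol(q,.193,q[3],.115),pol(q,.075,q[3],.124),mach(q,-.085,.085,.025)],d)])
    json.dump(q.tolist(),open('mach2.json','w'))
E
python3 fit.py
```

```text
[0.575  0.1144 0.0288 0.8844 0.1647] [-7.1  0.7 -3.1  7.5 -4.6 -5.6  8.8 -8.5  0.9  1.  -4.1  1.1  0.4 -0.3]
knob [ 0.4105 -0.0204] can base left rim y 0.0061
top [array([-3.1, -0.8]), array([-0.5,  1.6]), array([-0.1, -0.4]), array([1.9, 3.8])]
scene [array([-2.1,  0.5]), array([-0.1,  1.2]), array([0. , 1.9]), array([1.4, 0.7])]
```

```bash
cat > fit2.py <<'E'
from fit import *
def pd(n,P,k):
    c=C[n]; f=192/np.tan(np.radians(c['vfov']/2)); v=(proj(n,P)-[c['cx'],c['cy']])/f
    return v*(1+k*(v@v))*f+[c['cx'],c['cy']]
def feats(q):
    a=q[3]; can=q[8:10]; can2=q[10:12]
    T=[mach(q,*l,.025) for l in((-.085,.085),(-.085,-.085),(.082,-.085),(.082,.085))]
    pt=pol(q,.093,.6,.233)
    return [('wrist',T[0],w(245,124)),('wrist',T[1],w(228,384)),('wrist',T[3],w(523,128)),('wrist',pol(q,.093,.6,.24),w(393,202)),('wrist',pol(q,.047,.6,.243),w(537,275)),
     ('wrist',pol(q,.072,a,.124),w(368,172)),('wrist',pol(q,q[4],a,.12),w(232,0)),
     ('wrist',[*can2,.127],w(99,545)),('wrist',[can2[0],can2[1]+.037,0],w(98,415)),('wrist',[*can2,.112],w(102,532)),
     ('top',T[0],full('top',(268,402))),('top',T[1],full('top',(512,308))),('top',T[2],full('top',(422,132))),('top',T[3],full('top',(200,215))),
     ('scene',T[0],full('scene',(232,425))),('scene',T[2],full('scene',(375,222))),('scene',T[3],full('scene',(170,278))),
     ('top',pt,full('top',(284,194))),('scene',pt,full('scene',(267,161))),
     ('top',pol(q,.194,a,.115),full('top',(172,440))),('scene',pol(q,.194,a,.115),full('scene',(150,396))),
     ('top',pol(q,.074,a,.124),full('top',(270,268))),('scene',pol(q,.074,a,.124),full('scene',(245,265))),
     ('top',[*can,.112],full('top',(472,378))),('scene',[*can,.112],full('scene',(420,364))),('top',[*can,.129],full('top',(470,355))),('scene',[*can,.129],full('scene',(420,338)))]
K={'wrist':5,'top':6,'scene':7}
def res(q): return np.concatenate([(pd(n,P,q[K[n]])-p)*(.6 if n=='wrist' else 1) for n,P,p in feats(q)])
r=least_squares(res,[.574,.11,0,.85,.15,0,0,0,.41,.095,.41,-.03],loss='soft_l1');q=r.x
print(q.round(4));[print(n,x) for n,x in zip([f[0] for f in feats(q)],res(q).reshape(-1,2).round(1).tolist())]
print('cov mm',(1e3*np.sqrt(np.diag(np.linalg.pinv(r.jac.T@r.jac)))[:4]).round(1)); json.dump(q.tolist(),open('mach3.json','w'))
E
python3 fit2.py
```

```text
[ 0.5731  0.1123 -0.0162  0.8635  0.1647  0.0024 -0.1509 -0.1623  0.4126
  0.0951  0.4109 -0.022 ]
wrist [-3.2, -0.6]
wrist [-4.3, 3.8]
wrist [-1.1, -0.3]
wrist [6.1, -6.7]
wrist [-0.1, 1.0]
wrist [-2.9, 1.3]
wrist [1.2, -0.6]
wrist [0.2, 0.7]
wrist [0.6, -3.5]
wrist [-0.7, 0.2]
top [1.8, 2.5]
top [2.1, -0.2]
top [-1.1, -1.7]
top [-2.6, -0.3]
scene [1.1, -0.2]
scene [0.2, -1.1]
scene [-0.7, -0.8]
top [-3.6, -1.0]
scene [-2.6, 0.6]
top [0.2, -0.1]
scene [-0.1, 0.4]
top [1.0, -1.0]
scene [0.9, 1.5]
top [-0.2, -1.0]
scene [0.1, -0.8]
top [-0.0, 1.0]
scene [0.1, 0.8]
cov mm [ 1.2  1.1 10.  13.2]
```

Fit: axis (0.573, 0.112), yaw −0.02, handle 49.5° left, and the canister is clear by more than 2 cm. I'll straddle the handle with open fingers at r≈136 mm so that only the left finger pushes. Tool yaw will be about 130°, keeping the body between the paddle and the sheet.

>>> {"op": "play_rows", "data": {"plan": [[[4,2,0,0,8.5],[4,2,0,0,8.5],[3.3,1.5,0,0,8.5],[0,0,0,-10,8.5],[0,0,0,-10,8.5],[0,0,0,-10,8.5],[0,0,0,-9.6,8.5],[0,0,0,0,8.5]]]}}

```text
time_s: 7.98
position: [0.4652, 0.1996, 0.2772]
eef_rot: [-3.138, -0.001, 2.26]
force: [-0.2, 0.3, 0.5]
opening: 0.995
grip_force: 0.0
```

```bash
python3 - <<'E'
from h import *
s=get_state();print(s['position'],s['eef_rot'],s['force'],s['joint_positions'].round(2))
a=cam('wrist');b=cam('scene')
cv2.imwrite('pics/w4.png',np.hstack([cv2.resize(a['frame'][:,:,::-1],(400,300)),cv2.resize(b['frame'][115:340,90:390,::-1],(400,300))]))
E
```

```text
[0.46522238 0.19955081 0.27715227] [-3.13798030e+00 -1.32539380e-03  2.25994789e+00] [-0.23760961  0.28496365  0.54838263] [ 0.27  0.02  0.16  1.72 -0.    1.15]
```

View pics/w4.png

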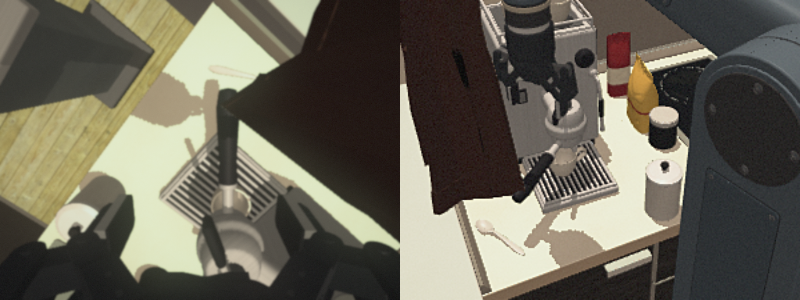

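The wrist view shows the handle (column 228) lying between the open fingers, with the sheet's corner at (225,97), outward of the gripper body. Now to descend, watching the force.

>>> {"op": "play_rows", "data": {"plan": [[[0,0,3,0,8.5],[0,0,3,0,8.5],[0,0,3,0,8.5],[0,0,2,0,8.5],[0,0,0,0,8.5]]]}}

```text
time_s: 8.7
position: [0.4643, 0.1992, 0.1668]
eef_rot: [-3.137, -0.002, 2.26]
force: [-0.5, -0.3, 0.2]
opening: 0.996
grip_force: 0.0
```

>>> {"op": "play_rows", "data": {"plan": [[[0,0,2,0,8.5],[0,0,2,0,8.5],[0,0,2,0,8.5],[0,0,1.2,0,8.5],[0,0,0,0,8.5]]]}}

```text
time_s: 9.32
position: [0.4658, 0.1996, 0.097]
eef_rot: [-3.141, -0.0, 2.261]
force: [0.6, 0.6, -0.7]
opening: 0.993
grip_force: 0.0
```

>>> {"op": "play_rows", "data": {"plan": [[[-0.1,-0.6,0,-1,8.5],[-0.05,-0.7,0,-3,8.5],[-0.05,-0.7,0,-3,8.5],[-0.05,-0.7,0,-3,8.5],[0,0,0,0,8.5]]]}}

```text
time_s: 9.95
position: [0.4494, 0.1795, 0.0992]
eef_rot: [3.138, 0.002, 2.435]
force: [2.3, 0.8, 1.1]
opening: 0.998
grip_force: 0.9
```

```bash
cat > p.py <<'E'
from h import *
s=get_state();q=json.load(open('mach3.json'));A=np.array(q[:2]);p=s['position'];y=s['eef_rot'][2]
d=np.array([np.cos(y),np.sin(y)]);n=np.array([np.sin(y),-np.cos(y)])
print('r %.1f n %.1f mm; tool angle left %.1f deg'%(1e3*(p[:2]-A)@d,1e3*(p[:2]-A)@n,np.degrees(np.pi-(y%(2*np.pi))+q[2])),s['position'].round(4),s['force'].round(1),s['grip_force'],s['time_s'])
E
python3 p.py
```

```text
r 137.8 n -29.1 mm; tool angle left 39.5 deg [0.4494 0.1795 0.0992] [2.3 0.8 1.1] 0.8581274840980768 9.95
```

>>> {"op": "play_rows", "data": {"plan": [[[0,-0.97,0,-4,8.5],[0,-0.98,0,-4,8.5],[0,-1.0,0,-4,8.5],[0,-1.0,0,-4,8.5],[-0.1,-1.0,0,-4,8.5],[-0.2,-1.0,0,-4,8.5],[-0.2,-1.0,0,-4,8.5],[0,0,0,0,8.5]]]}}

```text
time_s: 10.95
position: [0.4204, 0.1172, 0.0982]
eef_rot: [3.141, 0.001, 2.923]
force: [0.5, 0.4, 0.1]
opening: 0.997
grip_force: 0.3
```

```bash
python3 p.py
```

```text
r 150.2 n -28.3 mm; tool angle left 11.6 deg [0.4204 0.1172 0.0982] [0.5 0.4 0.1] 0.3473736323672405 10.95
```

>>> {"op": "play_rows", "data": {"plan": [[[-0.15,-0.76,0,-2.9,8.5],[-0.15,-0.76,0,-2.9,8.5],[-0.15,-0.8,0,-2.9,8.5],[0,0,0,0,8.5],[0,0,0,0,8.5]]]}}

```text
time_s: 11.58
position: [0.4202, 0.0939, 0.0972]
eef_rot: [-3.141, -0.001, 3.076]
force: [-0.4, 0.5, 0.2]
opening: 0.997
grip_force: 0.5
```

```bash
python3 p.py
```

```text
r 151.5 n -28.3 mm; tool angle left 2.8 deg [0.4202 0.0939 0.0972] [-0.4  0.5  0.2] 0.5084635285629702 11.575
```

>>> {"op": "play_rows", "data": {"plan": [[[0,1.4,0,0,8.5],[0,0,-5,0,8.5],[0,0,-5,0,8.5],[0,0,-5,0,8.5],[0,0,-3,0,8.5],[0,0,0,0,8.5],[0,0,0,0,8.5]]]}}

```text
time_s: 12.45
position: [0.4211, 0.1081, 0.276]
eef_rot: [-3.141, -0.002, 3.077]
force: [0.1, 0.5, 0.7]
opening: 0.995
grip_force: 0.0
```

```bash
python3 - <<'E'
from h import *
for n in('wrist','top','scene'):
    a=cam(n,'v_%s.png'%n); json.dump({k:np.array(v).tolist() for k,v in a.items() if k!='frame'},open('v_%s.json'%n,'w'))
    print(n,a['position'],a['orientation'])
w=cv2.imread('pics/v_wrist.png'); t=cv2.imread('pics/v_top.png')[150:290,130:290]
w=cv2.resize(w[40:340,100:420],(400,375)); t=cv2.resize(t,(400,350))
o=np.zeros((375,800,3),'uint8');o[:,:400]=w;o[:350,400:]=t;cv2.imwrite('pics/v.png',o)
E
python3 p.py
```

```text
wrist [0.34372928 0.11364252 0.41966924] [-3.07072058e-01  7.20465209e-05  1.50650050e+00]
top [-0.00357719  0.25263989  0.91684413] [ 0.69025477  0.00714083 -2.04986997]
scene [-0.26339654  0.39342194  0.83854963] [ 0.93975204 -0.00859626 -2.01303106]
r 151.9 n -14.4 mm; tool angle left 2.8 deg [0.4206 0.1077 0.2754] [-0.2  0.1 -0.4] 0.0 12.6
```

View pics/v.png

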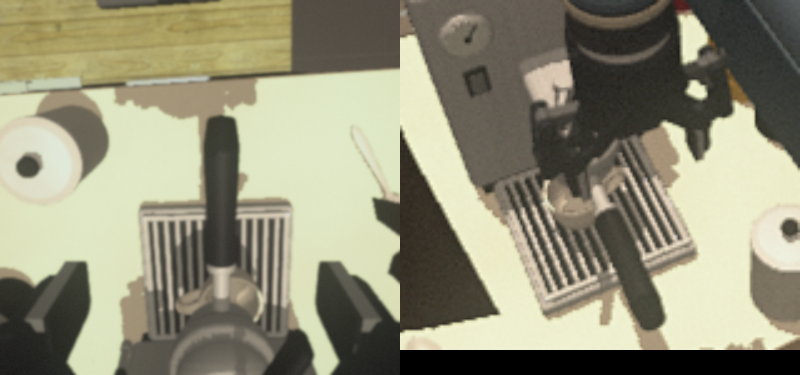

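The wrist view shows the handle centre line from (222,125) to (222,262), nearly parallel to the tray's slats. The tray's front corners are at (141,208) and (291,206), with its sides running to (147,335) and (291,330). I'll back-project to get the remaining angle.

```bash
cat > ang.py <<'E'
from m import *
from fit import mach,pol
C.update({n:json.load(open('v_%s.json'%n)) for n in('wrist','top','scene')})
g=lambda x,y:np.array([100+x/1.25,40+y/1.25])
def bp(p,z,n='wrist'): return least_squares(lambda X:proj(n,[*X,z])-p,[.45,.1]).x
def az(a,b): v=np.array(b)-a; return np.degrees(np.arctan2(v[1],v[0]))
if __name__=='__main__':
    o,i=bp(g(222,122),.116),bp(g(222,262),.1235); print('handle',o,i,az(o,i),'edges',az(bp(g(207,125),.116),bp(g(208,262),.1235)),az(bp(g(238,125),.116),bp(g(236,262),.1235)))
    L0,L1,R0,R1=[bp(g(*p),.026) for p in((141,208),(147,335),(291,206),(291,330))]
    print('tray L',L0,L1,az(L0,L1),'R',R0,R1,az(R0,R1),'front normal',az(R0,L0)-90)
    gt=lambda x,y:np.array([130+(x-400)/2.5,150+y/2.5])
    o,i=bp(gt(652,322),.115,'top'),bp(gt(605,210),.124,'top');print('top handle',o,i,az(o,i))
    a,b,c,d=[bp(gt(*p),.026,'top') for p in((545,305),(695,248),(642,140),(495,190))];print('top tray',a,b,c,d,'L',az(a,d),'R',az(b,c),'front',az(b,a)-90)
E
python3 ang.py
```

```text
handle [0.38690051 0.12589736] [0.50281402 0.11982634] -2.998149861151777 edges -3.1021606671174915 -3.2895491353724644
tray L [0.48542827 0.03872653] [0.64632634 0.02788997] -3.853077941160714 R [0.49343701 0.1985334 ] [0.65027217 0.19911546] 0.21264185086820891 front normal -182.86898122289185
top handle [0.3850935  0.12494699] [0.50569888 0.11700477] -3.7676577971262595
top tray [0.49390378 0.19663788] [0.48302875 0.03660503] [0.6346704 0.0270533] [0.64712834 0.19492416] L -0.6407908334962441 R -3.6042332071375833 front -3.887557295484825
```

```bash
python3 - <<'E'
from ang import *
for n,box in(('wrist',(205,205,340,310)),('top',(165,215,255,275))):
    im=cv2.imread('pics/v_%s.png'%n,0); ls=cv2.createLineSegmentDetector().detect(im)[0][:,0]
    out=[]
    for x1,y1,x2,y2 in ls:
        if all(box[0]<x<box[2] and box[1]<y<box[3] for x,y in((x1,y1),(x2,y2))) and np.hypot(x2-x1,y2-y1)>15:
            a,b=bp([x1,y1],.026,n),bp([x2,y2],.026,n)
            if a[0]>b[0]:a,b=b,a
            z=az(a,b)
            if abs(z)<12: out.append((round(z,1),round(1e3*np.hypot(*(b-a))),round(1e3*a[1])))
    out.sort(key=lambda t:t[2]);print(n,out,np.average([o[0] for o in out],weights=[o[1] for o in out]),np.median([o[0] for o in out]))
# handle axis by dark blob
im=cv2.imread('pics/v_wrist.png',0); x0,y0=258,140
m=(im[y0:250,x0:300]<75).astype('uint8')
for r in range(0,110,12):
    c=np.where(m[r])[0]; print(y0+r,(x0+c.min(),x0+c.max()) if len(c) else None,end=' ')
E
```

```text
wrist [(np.float64(-2.7), 55, 31), (np.float64(-2.0), 46, 33), (np.float64(-2.4), 51, 38), (np.float64(-2.2), 55, 40), (np.float64(-1.9), 81, 43), (np.float64(-2.1), 53, 46), (np.float64(-2.1), 81, 49), (np.float64(-1.7), 59, 51), (np.float64(-1.9), 81, 54), (np.float64(-2.2), 140, 60), (np.float64(-2.1), 35, 62), (np.float64(-2.1), 106, 66), (np.float64(-2.1), 75, 72), (np.float64(-1.9), 89, 78), (np.float64(-2.2), 83, 84), (np.float64(-2.0), 81, 90), (np.float64(-2.1), 81, 96), (np.float64(-3.2), 79, 103), (np.float64(-3.8), 24, 126), (np.float64(-1.6), 59, 144), (np.float64(-2.2), 62, 150), (np.float64(-2.0), 72, 156), (np.float64(-0.6), 29, 160), (np.float64(-1.7), 78, 162), (np.float64(-2.0), 89, 168), (np.float64(-2.6), 142, 174), (np.float64(-2.2), 140, 180), (np.float64(-2.7), 30, 181), (np.float64(-2.0), 103, 185), (np.float64(-2.0), 142, 191), (np.float64(0.0), 29, 194), (np.float64(-2.2), 24, 196), (np.float64(6.4), 30, 198), (np.float64(-2.1), 102, 201)] -2.0067578439259854 -2.1
top [(np.float64(-2.1), 74, 49), (np.float64(-2.4), 78, 54), (np.float64(-2.0), 103, 66), (np.float64(-1.6), 68, 72), (np.float64(-2.1), 69, 78), (np.float64(-1.6), 77, 84), (np.float64(-3.3), 77, 92), (np.float64(-2.0), 75, 120), (np.float64(-1.5), 50, 132), (np.float64(-1.6), 50, 138), (np.float64(-2.2), 50, 144), (np.float64(-2.9), 61, 150), (np.float64(-2.0), 64, 156), (np.float64(-2.6), 132, 162), (np.float64(-2.0), 132, 168), (np.float64(-2.0), 134, 174), (np.float64(-2.1), 102, 180), (np.float64(-1.9), 91, 185), (np.float64(-2.0), 102, 191)] -2.1181875393329137 -2.0
140 (np.int64(266), np.int64(287)) 152 (np.int64(264), np.int64(289)) 164 (np.int64(264), np.int64(289)) 176 (np.int64(264), np.int64(289)) 188 (np.int64(265), np.int64(288)) 200 (np.int64(266), np.int64(288)) 212 (np.int64(266), np.int64(287)) 224 (np.int64(262), np.int64(299)) 236 (np.int64(262), np.int64(299)) 248 (np.int64(263), np.int64(299))
```

Slat lines put the machine yaw at −2.1° and the handle at −3.1°, so it's about 1° short. One 2.5 mm nudge, then lift clear.

>>> {"op": "play_rows", "data": {"plan": [[[0,0,5,0,8.5],[0,0,5,0,8.5],[0,0,5,0,8.5],[0,0,3,0,8.5],[0,-0.8,0,0,8.5],[0,-0.6,0,0,8.5],[0,-0.25,0,0,8.5],[0,0,0,0,8.5]]]}}

```text
time_s: 13.6
position: [0.4213, 0.0913, 0.0988]
eef_rot: [3.14, 0.002, 3.077]
force: [-0.2, 2.1, 0.6]
opening: 0.996
grip_force: 0.9
```

```bash
python3 p.py
```

```text
r 150.2 n -30.8 mm; tool angle left 2.8 deg [0.4213 0.0913 0.0988] [-0.2  2.1  0.6] 0.9001772571355104 13.6
```

>>> {"op": "play_rows", "data": {"plan": [[[0,1.4,0,0,8.5],[0,0,0,0,8.5],[0,0,-5,0,8.5],[0,0,-5,0,8.5],[0,0,-5,0,8.5],[0,0,-3,0,8.5],[0,0,0,0,0],[0,0,0,0,0]]]}}

```text
time_s: 14.6
position: [0.4212, 0.1051, 0.2764]
eef_rot: [-3.141, -0.001, 3.077]
force: [-0.4, 0.2, -0.8]
opening: 0.595
grip_force: 0.0
```

```bash
cat > hd.py <<'E'
from ang import *
a=cam('wrist'); C['wrist']=a; im=cv2.cvtColor(a['frame'],cv2.COLOR_RGB2GRAY)
ls=cv2.createLineSegmentDetector().detect(im)[0][:,0]
for x1,y1,x2,y2 in ls:
    if np.hypot(x2-x1,y2-y1)>30:
        p,q=bp([x1,y1],.116,'wrist'),bp([x2,y2],.116,'wrist')
        if p[0]>q[0]:p,q=q,p
        if .36<p[0]<.45 and q[0]<.52 and .09<p[1]<.16 and abs(az(p,q))<15: print(p.round(4),q.round(4),az(p,q).round(2))
E
python3 hd.py; python3 p.py
```

```text
[0.3928 0.1067] [0.4413 0.1055] -1.34
r 151.5 n -17.0 mm; tool angle left 2.8 deg [0.4208 0.1051 0.2758] [-0.9 -0.7 -0.6] 0.0 14.65
```

```bash
cat > hm.py <<'E'
from ang import *
a=cam('wrist'); C['wrist']=a; im=cv2.cvtColor(a['frame'],cv2.COLOR_RGB2GRAY)
P=[]
for r in (148,156,164,172,180,188,196,204,210):
    s=np.where(im[r,245:310]<75)[0]
    # longest dark run
    runs=np.split(s,np.where(np.diff(s)>1)[0]+1); k=max(runs,key=len); c=245+(k[0]+k[-1])/2
    P.append(bp([c,r],.116+(r-148)/62*.006)); print(r,245+k[0],245+k[-1],end='; ')
P=np.array(P); print('\naz',np.degrees(np.polyfit(P[:,0],P[:,1],1)[0]),'axis-based',az(P[0],[.573,.1165]),P[0])
E
python3 hm.py
```

```text
148 265 288; 156 264 289; 164 264 289; 172 265 275; 180 265 275; 188 266 276; 196 266 277; 204 266 289; 210 267 289; 
az -3.0772710794533413 axis-based -1.5748135909779652 [0.39655838 0.12135084]
```

The handle is now square to within about 0.5°. Next is the paddle: with fingers closed, pass over it, come down on its left, and sweep right along its arc.

>>> {"op": "play_rows", "data": {"plan": [[[0,0,-1,0,0],[-3.8,3.5,0,0,0],[-3.8,3.5,0,0,0],[-0.7,2.3,0,0,0],[0,2.3,0,0,0],[0,0,3,0,0],[0,0,3.3,0,0],[0,0,0,0,0]]]}}

```text
time_s: 15.7
position: [0.5094, 0.215, 0.2205]
eef_rot: [-3.139, -0.008, 3.077]
force: [0.1, 0.7, 0.9]
opening: -0.002
grip_force: 0.0
```

```bash
python3 p.py
```

```text
r 70.2 n 98.4 mm; tool angle left 2.8 deg [0.5094 0.215  0.2205] [0.1 0.7 0.9] 0.0 15.7
```

>>> {"op": "play_rows", "data": {"plan": [[[-0.5,-1.35,0,0,0],[-0.4,-1.3,0,0,0],[0.4,-1.1,0,0,0],[0.5,-1.1,0,0,0],[0.5,-1.1,0,0,0],[0.2,-1.2,0,0,0],[0.2,-1.2,0,0,0],[0.1,-1.2,0,0,0]]]}}

```text
time_s: 16.7
position: [0.4953, 0.1203, 0.2242]
eef_rot: [3.141, -0.0, 3.077]
force: [0.5, 1.5, -0.1]
opening: -0.002
grip_force: 0.9
```

```bash
python3 p.py
```

```text
r 78.2 n 3.1 mm; tool angle left 2.8 deg [0.4953 0.1203 0.2242] [ 0.5  1.5 -0.1] 0.8700682158814743 16.7
```

>>> {"op": "play_rows", "data": {"plan": [[[0,-1,0,0,0],[0,-1,0,0,0],[-0.1,-0.6,0,0,0],[-0.1,-0.5,0,0,0]]]}}

```text
time_s: 17.2
position: [0.4954, 0.0894, 0.2241]
eef_rot: [-3.142, -0.001, 3.077]
force: [0.5, 1.8, 0.5]
opening: 0.002
grip_force: 0.6
```

>>> {"op": "play_rows", "data": {"plan": [[[-0.2,-0.4,0,0,0],[0,0,0,0,0]]]}}

```text
time_s: 17.45
position: [0.4966, 0.0868, 0.2242]
eef_rot: [3.139, -0.002, 3.077]
force: [-1.2, 4.6, 0.0]
opening: -0.002
grip_force: 2.3
```

>>> {"op": "play_rows", "data": {"plan": [[[-0.2,-0.4,0,0,0],[0,0,0,0,0]]]}}

```text
time_s: 17.7
position: [0.4968, 0.0863, 0.2242]
eef_rot: [3.131, -0.005, 3.08]
force: [-5.5, 12.5, 2.5]
opening: 0.003
grip_force: 6.7
```

The paddle is against its stop: 13 N with no further motion, where expected. Backing off and lifting clear.

>>> {"op": "play_rows", "data": {"plan": [[[0.6,1.4,0,0,0],[0,0.6,0,0,0],[0,0,-4,0,0],[0,0,-4,0,0],[3,0,0,0,0],[5,0,0,0,0],[4,-2,0,0,0],[0,0,0,0,0]]]}}

```text
time_s: 18.7
position: [0.3717, 0.0889, 0.3052]
eef_rot: [-3.14, 0.002, 3.076]
force: [0.0, 1.2, -0.4]
opening: -0.002
grip_force: 0.0
```

```bash
python3 - <<'E'
from ang import *
q=[.573,.1165,-.0367]
def dark(n,im,P): u,v=proj(n,P).round().astype(int); return (int(u),int(v)),im[max(v-1,0):v+2,u-1:u+2].mean().round()
for n in('scene','top','wrist'):
    a=cam(n,'f_%s.png'%n); C[n]=a; im=cv2.cvtColor(a['frame'],cv2.COLOR_RGB2GRAY)
    print(n,'paddle angles(right +)',[(b,dark(n,im,pol(q,.075,-b,.243))) for b in(-.6,0,.45,.55,.6,.65)])
    print('  handle L..R',[(x,dark(n,im,pol(q,.17,x,.128))[1]) for x in(-.15,-.1,-.05,0,.05,.1,.15)])
s=get_state();print(s['position'],s['force'])
E
```

```text
scene paddle angles(right +) [(-0.6, ((204, 199), np.float64(166.0))), (0, ((222, 198), np.float64(122.0))), (0.45, ((233, 193), np.float64(24.0))), (0.55, ((235, 192), np.float64(26.0))), (0.6, ((236, 191), np.float64(32.0))), (0.65, ((237, 190), np.float64(72.0)))]
  handle L..R [(-0.15, np.float64(173.0)), (-0.1, np.float64(182.0)), (-0.05, np.float64(38.0)), (0, np.float64(46.0)), (0.05, np.float64(35.0)), (0.1, np.float64(76.0)), (0.15, np.float64(105.0))]
top paddle angles(right +) [(-0.6, ((186, 209), np.float64(141.0))), (0, ((207, 206), np.float64(71.0))), (0.45, ((220, 198), np.float64(67.0))), (0.55, ((222, 196), np.float64(51.0))), (0.6, ((223, 195), np.float64(43.0))), (0.65, ((224, 194), np.float64(43.0)))]
  handle L..R [(-0.15, np.float64(235.0)), (-0.1, np.float64(210.0)), (-0.05, np.float64(72.0)), (0, np.float64(80.0)), (0.05, np.float64(71.0)), (0.1, np.float64(165.0)), (0.15, np.float64(235.0))]
wrist paddle angles(right +) [(-0.6, ((359, 359), np.float64(32.0))), (0, ((308, 348), np.float64(29.0))), (0.45, ((268, 356), np.float64(28.0))), (0.55, ((260, 359), np.float64(27.0))), (0.6, ((256, 361), np.float64(28.0))), (0.65, ((253, 363), np.float64(27.0)))]
  handle L..R [(-0.15, np.float64(226.0)), (-0.1, np.float64(142.0)), (-0.05, np.float64(67.0)), (0, np.float64(80.0)), (0.05, np.float64(69.0)), (0.1, np.float64(229.0)), (0.15, np.float64(229.0))]
[0.37420096 0.08956401 0.30444421] [ 0.02993069 -0.19502798  0.13636665]
```

The paddle sits at its right stop, the handle is centred on square, and the arm is touching nothing. Handing in.

```bash
python3 -c "from bench import close_job; print(close_job())"
```

```text
the job is handed in; nothing more can be done
None
```

I've handed the job in, with no verdict shown: the canister is pushed clear past the tray's right edge (about 2 cm to spare), the handle measured within about half a degree of square, and the paddle is on its right stop, at about 19 s of the 69 s allowed.

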